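Lock the dice case away in the tin

TASK

Lay the black case flat on its base in the steel tin, then shut the tin's hinged lid fully. Then lock it: press the sprung knob at the tin's front down, turn it clockwise (seen from above) as far as it goes while it is down, so that its latch bar lies over the lid, and let it spring fully back up. Leave the dice tower, the bowl and the mug where they stand and upright.

Things in the scene. Friction and masses are not known exactly. Their poses are not given: they have to be found in the camera images.
- case: black plastic dice case, loose, 92 (x) x 46 (y) x 36 (z) mm, about 0.15 kg, with a small steel clip on its -x end; origin at the centre of its underside, z up as it stands
- tin: open stainless steel tin fixed to the shelf, 190 (x) x 140 (y) x 65 (z) mm outside, walls and floor 4 mm; origin at the centre of its underside. Lid hinge along its -y rim; on its front (+y) stands a round dark steel lock turret, 52 mm across and 66 mm high, its vertical axis at (0, 105) mm, bearing the latch and knob
- lid_hinge (a point): on the hinge line of the lid, at mid-length: (0, -70, 65) mm in the tin's frame
- lid_edge (a point): middle of the lid's free edge, 142 mm from the hinge line, at mid-thickness. The lid is a steel plate 192 x 142 x 6 mm, about 0.25 kg; shut, it rests on the tin's rim with its top at 71 mm
- lid (a joint): lid angle in rad: 0 shut, 1.57 upright, 1.9 fully open (leaning back beyond the hinge). It starts open and stays there; pushed to below about 1.2 it falls shut by its own weight
- knob_grip (a point): centre of the knob's grip, on the turning axis, 119 mm above the shelf when up. x runs along the grip and z up. The grip is an upright black bar 60 (x) x 16 (y) x 25 (high) mm on a grey disc 48 mm across and 6 mm thick; the bar's top is 4 mm above this point and the disc's top 21 mm below it. The steel latch bar (50 mm long from the axis, 14 wide, 7 thick) lies under the disc and points along +x
- knob (a joint): how far the knob is pressed down, in m: 0 up, 0.008 fully down; the spring pushes back with about 4 to 8 N. It must be down more than about 0.006 to turn
- latch (a joint): angle of knob and latch bar in rad, growing clockwise seen from above: 0 to 0.1 unlocked (bar along the tin's front), 1.4 the end stop, locked (latch bar over the lid). The knob can spring up only near the two ends (below about 0.18 and above about 1.22)
- tower: grey plastic dice tower, loose bystander, 90 x 90 x 208 mm with a 90 mm tray towards its -x side, 25 mm high; origin at the centre of the tower's underside
- bowl: small white ceramic bowl holding three dice, loose bystander, 116 mm across, 45 mm high; origin at the centre of its underside
- mug: blue ceramic mug, loose bystander, 80 mm across, 92 mm high, handle at +y; origin at the centre of its underside
Things that resemble listed ones, but are neither listed nor needed, are in the scene too. There is more than one size of the case; the one meant has the size given above.

How it is judged:
On the way, in this order (a step that is already met when the one before it is completed fails the run):
1. the case lies flat on its base in the tin (x of case in the frame of tin between -0.09 and 0.09 m and y of case in the frame of tin between -0.065 and 0.065 m and z of case in the frame of tin below 0.012 m and angle between case's own z axis and vertical below 0.12 rad), for 0.2 s.
2. the lid is shut, the knob still unlocked (value of joint lid below 0.02 rad and value of joint latch below 0.3 rad), for 0.2 s.
3. the knob is pressed down at its unlocked place (all of step 2 and value of joint knob above 0.004 m), for 0.02 s.
At the end, for the whole second after the job is handed in: The case lies at rest on the tin's floor, flat on its base (within 0.12 rad), the lid is shut (within 0.02 rad), the latch is turned to more than 1.2 of its 1.4 rad so that its bar lies over the lid, and the knob has sprung back up (less than 2 mm down) (all of step 1 and value of joint lid below 0.02 rad and value of joint latch above 1.2 rad and value of joint knob below 0.002 m and linear speed of case below 0.02 m/s); the robot touches nothing.
It fails at once if the tower is moved more than 30 mm or tipped (distance of tower from where it was at the start of the episode above 0.03 m or angle between tower's own z axis and vertical above 0.3 rad).
It fails at once if the bowl is moved more than 30 mm or tipped (distance of bowl from where it was at the start of the episode above 0.03 m or angle between bowl's own z axis and vertical above 0.3 rad).
It fails at once if the mug is moved more than 30 mm or tipped (distance of mug from where it was at the start of the episode above 0.03 m or angle between mug's own z axis and vertical above 0.3 rad).
It also fails if it takes over 59 s, if anything falls off the work surface, if the arm or the gripper's body presses on something with over 40 N, if the wrist force passes 120 N, or if a joint passes its speed limit or range.

ROBOT

A 6-joint arm with a two-finger parallel gripper is mounted at the origin on the work surface. World frame = base frame: x ahead of the robot, y to its left, z up, the work surface at z = 0. Lengths are in m, angles in rad, forces in N, time in s.
With the tool pointing down it reaches from about 0.425 to 1.125 m from the base axis. Payload 14.9 kg.
Tool frame: the origin (TCP) lies midway between the tips of the shut fingers; the grasp point (between the pads) lies 19 mm behind it; z points along the fingers, x is the direction in which the jaws open and shut, and the axes are right-handed (so a half turn about z gives the same grasp; the last joint's range is limited). The gripper opens to 91 mm and grips with 3 to 60 N. Pads are 32 mm wide; open, the fingers measure 118 mm over their backs; the gripper's body (76 mm by 178 mm) begins 60 mm behind the grasp point.
Start: joints at [1.217, 0.379, 1.734, -0, 1.028, -0.033], TCP at [0.221, 0.664, 0.214] pointing down, gripper open.
Joint ranges: [-2.77, 2.77], [-0.74, 2.19], [0, 2.66], [-1.06, 4.2], [0.31, 2.87], [-3.08, 3.08]. Speed limits (rad/s): [1.89, 1.89, 2.39, 3.14, 3.14, 3.14].

INTERFACE

Orientations are given as [roll, pitch, yaw] about the fixed x, y, z axes, in that order (R = Rz(yaw) Ry(pitch) Rx(roll)).
In Python, from rig import * gives the robot as it stands. The module is installed in compiled form; this text tells all that it offers.
- The arm moves only by the tool servo_tool, never from a script. Its arguments are lists of equal length, an entry for each row: "dp": the shift along the tool's x, y, z in m, a list of three; "delta_rot": the turn, a rotation vector about the tool's x, y, z in degrees, a list of three; "jaw": the finger opening in m, from 0 to 0.0912. In form: {"dp": [[tx, ty, tz], ...], "delta_rot": [[rx, ry, rz], ...], "jaw": [jaw, ...]}. A call has 1 to 5 rows; each row is the pose to reach, as a shift and turn from the pose commanded when the call began, along the tool's axes at that moment; what a row does not reach only later rows make up. A row lasts 1/8 s, in which the tool goes at most 62.5 mm and 10.7 degrees, less where a joint would pass 70% of its speed; a pose out of reach is approached as far as the arm can. A call with a gripper value outside its range is refused whole. The fingers move at their own pace and stop on an object; "grip_force" is the grip in N (left out, the last holds). Time passes only in rows, so rows that repeat a pose let the fingers close. It gives the time, the measured TCP pose, the force and the opening at its end, in the units of the state.
- observe(): the state, without advancing time (a new reading comes with each control period).
- capture(name): name is "scene" or "top" or "wrist"; returns a dict with "color" (400x640x3 uint8, red, green, blue), "fovy" (degrees; the focal length in pixels is half the picture's height over the tangent of half this angle, whatever the lens; pixels are square), "cx", "cy" (the principal point, pixels), "distortion" ([k1, k2, p1, p2, k3] as OpenCV has them; the pictures are not rectified), "rvec" (rotation vector, rad) and "tvec" (3), from world to camera coordinates, as OpenCV has them. Camera axes: x right, y down, z forward; pixel columns grow to the right and rows downward; lengths in m; the calibration is good to about 2 mm. A picture is of the moment at which its call begins. There is no depth.
- finish_job(): hands the job in, once; it reports no verdict.
The state is a dict: "time_s": time; "joint_positions": joint angles; "qd": joint speeds; "effort": joint torques, N m; "tool_pos": TCP position; "tcp_rot": TCP orientation; "contact_force": force on the tool from outside, world axes, zero at the start; "wrist_torque": the same for the moment, N m; "width": finger opening in m.
Only numpy, scipy, OpenCV 4.12 (cv2) and the standard library are available. Lean on these libraries where they do the work, as an engineer would, in place of code of your own. Each camera call takes 0.05 s, during which the arm holds its last target. There are 200 camera calls.

## Working session

There is one attempt and no reset: what is moved stays moved. The work goes in short steps, Python scripts to look and compute and a tool call to move; the robot and the scene stay as the last step left them, time stands still between calls to the robot, and variables do not carry over. Pictures are saved under pics/ and viewed, on a budget of 10 in all, crops included, one or two more only if the job needs it, and the job is handed in when it is done.

Besides the shell and the picture viewer there is one more tool, called after "Call:" in YAML: its name, and indented under it one key for each argument. servo_tool: Moves the arm, as the interface text tells. Its arguments: {"type":"object","properties":{"dp":{"type":"array"},"delta_rot":{"type":"array"},"jaw":{"type":"array"},"grip_force":{"type":"number"}},"required":["dp","delta_rot","jaw"]}

```bash
mkdir -p pics; cat > h.py <<'E'
from rig import *
import numpy as np, cv2
from scipy.spatial.transform import Rotation as Rn
def K(c):
    f=200/np.tan(np.radians(c["fovy"])/2); return np.array([[f,0,c["cx"]],[0,f,c["cy"]],[0,0,1.]])
def ray(c,px):
    p=cv2.undistortPoints(np.array(px,float).reshape(-1,1,2),K(c),np.array(c["distortion"])).reshape(-1,2)
    R=cv2.Rodrigues(np.array(c["rvec"],float))[0]; t=np.array(c["tvec"],float).ravel()
    d=np.c_[p,np.ones(len(p))]@R; return -R.T@t,d
def onz(c,px,z):
    o,d=ray(c,px); return o+d*((z-o[2])/d[:,2])[:,None]
def proj(c,P):
    return cv2.projectPoints(np.array(P,float).reshape(-1,1,3),np.array(c["rvec"],float),np.array(c["tvec"],float),K(c),np.array(c["distortion"]))[0].reshape(-1,2)
def snap(n,f=None):
    c=capture(n)
    if f:
        cv2.imwrite("pics/"+f+".png",cv2.cvtColor(c["color"],cv2.COLOR_RGB2BGR)); np.save("pics/"+f+".npy",c,allow_pickle=True)
    return c
def load(f): return np.load("pics/"+f+".npy",allow_pickle=True).item()
E
python3 - <<'E'
from h import *
s=observe();print({k:np.round(v,3) for k,v in s.items()})
for n in("scene","top"):
    c=snap(n,n+"0");print(n,c["fovy"],c["distortion"],ray(c,[[320,200]]))
E
```

```text
{'time_s': np.float64(0.0), 'joint_positions': array([ 1.217,  0.379,  1.735, -0.   ,  1.029, -0.033]), 'qd': array([-0.   ,  0.   , -0.002, -0.   ,  0.002, -0.001]), 'effort': array([ 2.0000e-03, -7.6372e+01, -4.3438e+01,  6.5000e-02,  4.2000e-02,
       -0.0000e+00]), 'tool_pos': array([0.221, 0.664, 0.213]), 'tcp_rot': array([-3.142e+00,  1.000e-03,  1.250e+00]), 'contact_force': array([-0.492, -0.01 , -0.188]), 'wrist_torque': array([0.062, 0.017, 0.018]), 'width': np.float64(0.091)}
scene 48.293245470258 [-0.03865973  0.          0.          0.          0.        ] (array([1.11145469, 0.24990425, 1.18406519]), array([[-0.473072  , -0.22098526, -0.85310516]]))
top 55.9729938683542 [0.00490624 0.         0.         0.         0.        ] (array([ 0.35990333, -0.03686493,  1.16901319]), array([[ 0.12597028, -0.01912424, -0.99191252]]))
```

View pics/scene0.png

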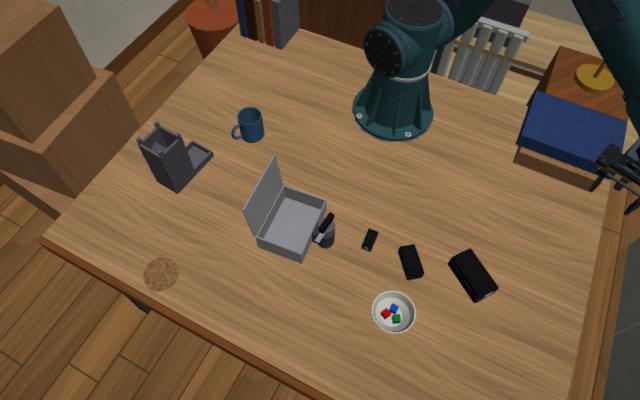

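View pics/top0.png

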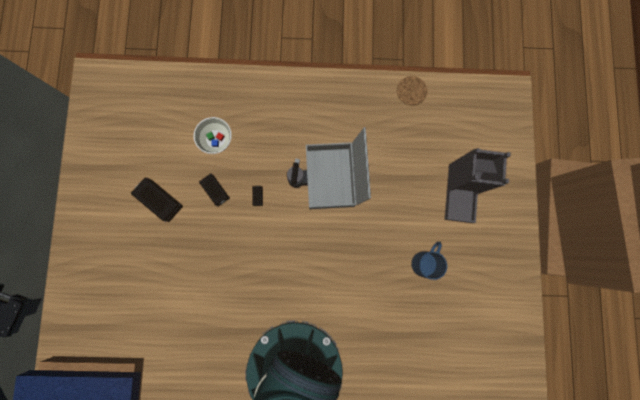

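Scene: the mid-left of the top view holds three black boxes at (157,199), (214,190) and (258,195). The tin is at (332,176) with its lid open to the right, the turret at (297,175), the bowl at (212,135), the tower at (478,180) and the mug at (430,262). I'll measure the box sizes next.

```bash
python3 - <<'E'
from h import *
c=load("top0");g=c["color"].max(2)
for z in (0,.036):
  m=(g<60).astype(np.uint8);m[:, :100]=0;m[260:]=0;m[:, 290:]=0;m[:110]=0
  for k in cv2.findContours(m,0,2)[0]:
    if cv2.contourArea(k)<100: continue
    P=onz(c,k.reshape(-1,2),z)[:,:2]
    print(z,np.round(cv2.minAreaRect((P*1000).astype(np.float32)),1) if 0 else cv2.minAreaRect((P*1000).astype(np.float32)), cv2.boundingRect(k))
print(onz(c,[[308,208],[352,207],[352,145],[308,145]],.065))
c2=c["color"][150:240,110:330]; a=cv2.resize(c2,None,fx=3.5,fy=3.5,interpolation=cv2.INTER_CUBIC)
s=load("scene0");b=cv2.resize(s["color"][175:310,300:510],(770,int(135*770/210)))[:270] if 0 else cv2.resize(s["color"][200:310,300:510],None,fx=3.5,fy=3.5,interpolation=cv2.INTER_CUBIC)
w=max(a.shape[1],b.shape[1]);o=np.zeros((a.shape[0]+b.shape[0],w,3),np.uint8);o[:a.shape[0],:a.shape[1]]=a;o[a.shape[0]:,:b.shape[1]]=b
o=np.clip(o.astype(float)**.7*255**.3,0,255).astype(np.uint8)
print(o.shape);cv2.imwrite("pics/crop0.png",o[:600,:800,::-1])
E
```

```text
0 ((514.7474975585938, 137.67886352539062), (57.01802444458008, 24.952838897705078), 2.90974497795105) (253, 187, 9, 19)
0 ((493.8282775878906, 446.9335021972656), (148.46908569335938, 70.70036315917969), 52.60744857788086) (132, 178, 50, 43)
0 ((530.4540405273438, 272.373046875), (97.10565948486328, 46.5616455078125), 38.01693344116211) (200, 174, 29, 32)
0.036 ((509.9790344238281, 132.3037567138672), (55.26212692260742, 24.184419631958008), 2.9097437858581543) (253, 187, 9, 19)
0.036 ((489.7040100097656, 432.0347900390625), (143.89695739746094, 68.5230941772461), 52.60746383666992) (132, 178, 50, 43)
0.036 ((525.201904296875, 262.8499755859375), (94.115234375, 45.127769470214844), 38.01693344116211) (200, 174, 29, 32)
[[ 0.47521851 -0.02350442  0.065     ]
 [ 0.48232926 -0.15333157  0.065     ]
 [ 0.67080967 -0.14995046  0.065     ]
 [ 0.6660075  -0.01704718  0.065     ]]
(700, 770, 3)
```

View pics/crop0.png

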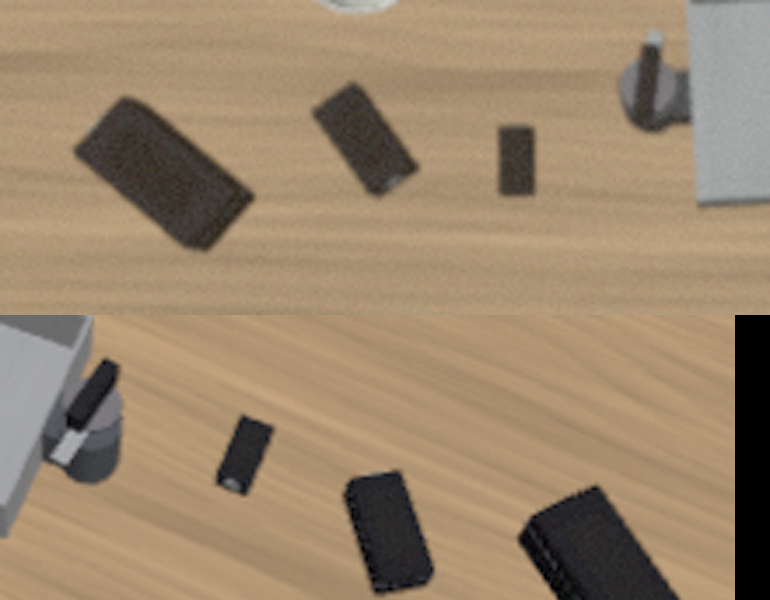

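The three candidates in the top view are (157,199) at about 145x69 mm, (214,190) at about 94x45 mm, and (258,195) at about 55x24 mm. I choose (214,190). The crop shows its clip at the -x end, so its yaw is about 38°. Its centre is about (0.525, 0.263). The plan is to grip across its 46 mm side and lay its length along the tin's y, which keeps the gripper body clear of the lid and knob.

```bash
cat >> h.py <<'E'
def plan(*T,start=None):
    """T: (x,y,z,yawdeg); tool pointing down. prints dp (tool frame, mm) and rot per call"""
    s=observe(); p=np.array(s["tool_pos"]) ;R=Rn.from_euler("xyz",s["tcp_rot"])
    print("now",np.round(p,4),np.round(np.degrees(s["tcp_rot"]),1),"F",np.round(s["contact_force"],1),"w",round(float(s["width"]),4),"t",round(float(s["time_s"]),2))
    for t in T:
        Rt=Rn.from_euler("xyz",[np.pi,0,np.radians(t[3])])
        print(t,"dp",np.round(R.inv().apply(np.array(t[:3])-p),4),"rot",np.round((R.inv()*Rt).as_rotvec(degrees=True),1)); p=np.array(t[:3]);R=Rt
E
python3 - <<'E'
from h import *
plan((.35,.5,.2,21.6),(.49,.31,.2,-28.4),(.525,.263,.2,-52))
E
```

```text
now [0.2206 0.664  0.2134] [-1.80e+02  1.00e-01  7.16e+01] F [0.  0.2 0.7] w 0.0913 t 0.1
(0.35, 0.5, 0.2, 21.6) dp [-0.1148  0.1745  0.0135] rot [ 0.   0.1 50. ]
(0.49, 0.31, 0.2, -28.4) dp [0.0602 0.2282 0.    ] rot [ 0. -0. 50.]
(0.525, 0.263, 0.2, -52) dp [0.0531 0.0247 0.    ] rot [-0.  -0.  23.6]
```

Call:
servo_tool:
  dp:
    - [-0.023, 0.035, 0.003]
    - [-0.046, 0.07, 0.006]
    - [-0.069, 0.105, 0.009]
    - [-0.092, 0.14, 0.012]
    - [-0.115, 0.175, 0.013]
  delta_rot:
    - [0, 0, 10]
    - [0, 0, 20]
    - [0, 0, 30]
    - [0, 0, 40]
    - [0, 0, 50]
  jaw: [0.091, 0.091, 0.091, 0.091, 0.091]
  grip_force: 30

```text
time_s: 0.72
tool_pos: [0.3511, 0.4986, 0.2005]
tcp_rot: [3.141, 0.001, 0.372]
contact_force: [-0.9, -0.3, 0.3]
width: 0.0911
```

Call:
servo_tool:
  dp:
    - [0.012, 0.046, 0]
    - [0.024, 0.091, 0]
    - [0.036, 0.137, 0]
    - [0.048, 0.182, 0]
    - [0.06, 0.228, 0]
  delta_rot:
    - [0, 0, 10]
    - [0, 0, 20]
    - [0, 0, 30]
    - [0, 0, 40]
    - [0, 0, 50]
  jaw: [0.091, 0.091, 0.091, 0.091, 0.091]

```text
time_s: 1.35
tool_pos: [0.4909, 0.3088, 0.2008]
tcp_rot: [3.141, 0.0, -0.501]
contact_force: [0.8, 0.3, 0.2]
width: 0.0906
```

Call:
servo_tool:
  dp:
    - [0.018, 0.008, 0]
    - [0.036, 0.016, 0]
    - [0.053, 0.025, 0]
    - [0.053, 0.025, 0]
    - [0.053, 0.025, 0]
  delta_rot:
    - [0, 0, 8]
    - [0, 0, 16]
    - [0, 0, 24]
    - [0, 0, 24]
    - [0, 0, 24]
  jaw: [0.091, 0.091, 0.091, 0.091, 0.091]

```text
time_s: 1.98
tool_pos: [0.5247, 0.2632, 0.2008]
tcp_rot: [3.141, 0.0, -0.911]
contact_force: [1.7, 0.3, 0.8]
width: 0.091
```

```bash
python3 - <<'E'
from h import *
plan()
c=snap("wrist","w1");print(c["fovy"],ray(c,[[320,200]]))
g=c["color"].max(2);m=(g<60).astype(np.uint8)
for k in cv2.findContours(m,0,2)[0]:
    if cv2.contourArea(k)<800: continue
    P=onz(c,k.reshape(-1,2),.036)[:,:2]
    print(cv2.boundingRect(k),cv2.minAreaRect((P*1000).astype(np.float32)))
E
```

```text
now [0.5247 0.2632 0.2008] [180.    0.  -52.2] F [1.7 0.3 0.8] w 0.091 t 1.98
63.63939337434102 (array([0.58333758, 0.30833057, 0.37245836]), array([[-0.21102366, -0.17754436, -0.96132545]]))
(0, 239, 640, 161) ((377.3663330078125, 142.48190307617188), (243.19158935546875, 893.1530151367188), 37.669273376464844)
(372, 219, 75, 50) ((513.5631103515625, 126.7058334350586), (81.68321228027344, 60.49677276611328), 78.59803009033203)
(181, 218, 57, 51) ((390.3084716796875, 316.119873046875), (61.23213577270508, 66.2529067993164), 38.03249740600586)
(296, 133, 42, 84) ((528.2264404296875, 265.5079650878906), (90.00908660888672, 42.70128631591797), 37.855289459228516)
(104, 29, 118, 148) ((492.4568176269531, 432.4386291503906), (134.850341796875, 80.24980163574219), 52.5048828125)
```

View pics/w1.png

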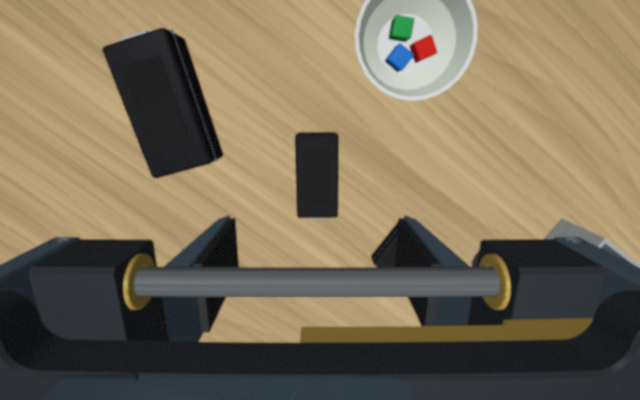

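The wrist view shows the target case at (296–338, 133–217), centred between the jaws and aligned with them, with the bowl at (415,40) well clear. It measures about (0.527, 0.264).

Call:
servo_tool:
  dp:
    - [0.001, -0.002, 0.06]
    - [0.001, -0.002, 0.12]
    - [0.001, -0.002, 0.17]
    - [0.001, -0.002, 0.19]
    - [0.001, -0.002, 0.19]
  delta_rot:
    - [0, 0, 0]
    - [0, 0, 0]
    - [0, 0, 0]
    - [0, 0, 0]
    - [0, 0, 0]
  jaw: [0.091, 0.091, 0.091, 0.091, 0.091]

```text
time_s: 2.65
tool_pos: [0.5269, 0.2636, 0.0106]
tcp_rot: [3.14, 0.0, -0.913]
contact_force: [0.4, 0.4, 0.7]
width: 0.091
```

Call:
servo_tool:
  dp:
    - [0, 0, 0]
    - [0, 0, 0]
    - [0, 0, 0]
    - [0, 0, 0]
    - [0, 0, 0]
  delta_rot:
    - [0, 0, 0]
    - [0, 0, 0]
    - [0, 0, 0]
    - [0, 0, 0]
    - [0, 0, 0]
  jaw: [0.035, 0.035, 0.035, 0.035, 0.035]
  grip_force: 30

```text
time_s: 3.28
tool_pos: [0.5273, 0.2634, 0.0111]
tcp_rot: [-3.141, 0.0, -0.914]
contact_force: [-2.0, -0.3, 6.3]
width: 0.0459
```

Call:
servo_tool:
  dp:
    - [0, 0, -0.04]
    - [0, 0, -0.09]
    - [0, 0, -0.14]
    - [0, 0, -0.19]
    - [0, 0, -0.19]
  delta_rot:
    - [0, 0, 0]
    - [0, 0, 0]
    - [0, 0, 0]
    - [0, 0, 0]
    - [0, 0, 0]
  jaw: [0.035, 0.035, 0.035, 0.035, 0.035]

```text
time_s: 3.9
tool_pos: [0.5291, 0.2642, 0.2047]
tcp_rot: [-3.136, -0.001, -0.914]
contact_force: [-0.3, 0.4, -2.1]
width: 0.0459
```

```bash
python3 - <<'E'
from h import *
plan((.567,.05,.2,-2),(.574,-.086,.2,2.2),(.574,-.086,.02,2.2))
c=load("top0"); hsv=c["color"]
# knob: dark bar mask near turret
g=hsv.max(2);m=(g<70).astype(np.uint8);m[:,:280]=0;m[:,312:]=0;m[:150]=0;m[200:]=0
for k in cv2.findContours(m,0,2)[0]:
    if cv2.contourArea(k)>20: print(cv2.boundingRect(k),cv2.minAreaRect((onz(c,k.reshape(-1,2),.123)[:,:2]*1000).astype(np.float32)))
# tin inner/outer: predicted corners
t=np.array([.574,-.086]);a=np.radians(2.2);R=np.array([[np.cos(a),-np.sin(a)],[np.sin(a),np.cos(a)]])
L=[(x,y,.065) for x,y in((-95,70),(-95,-70),(95,-70),(95,70))]
print(proj(c,[list(t+R@np.array(p[:2])/1000)+[p[2]] for p in L]).round(1))
v=cv2.resize(c["color"][110:230,270:390],None,fx=5,fy=5,interpolation=cv2.INTER_CUBIC)
cv2.imwrite("pics/tin.png",v[:,:,::-1])
E
```

```text
now [0.5291 0.2642 0.2047] [-1.797e+02 -1.000e-01 -5.240e+01] F [-0.3  0.4 -2.1] w 0.0459 t 3.9
(0.567, 0.05, 0.2, -2) dp [0.1928 0.1007 0.0044] rot [ -0.3  -0.2 -50.4]
(0.574, -0.086, 0.2, 2.2) dp [0.0117 0.1357 0.    ] rot [ 0.   0.  -4.2]
(0.574, -0.086, 0.02, 2.2) dp [ 0.   -0.    0.18] rot [0. 0. 0.]
(289, 163, 18, 25) ((561.9510498046875, 8.52400016784668), (68.92079162597656, 47.849090576171875), 1.9798965454101562)
[[306.7 207.6]
 [354.1 207.3]
 [352.8 144.8]
 [306.5 144.9]]
```

View pics/tin.png

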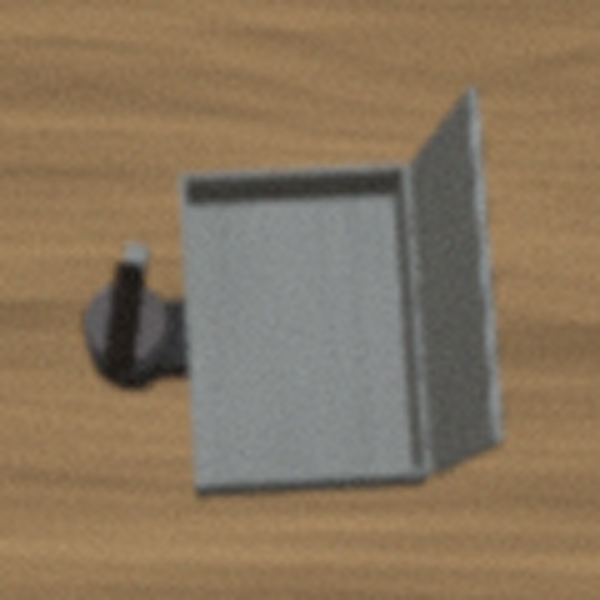

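The case is held at a width of 45.9 mm. In this crop the tin's rim corners are at (183,173), (409,163), (427,482) and (197,492). The knob bar runs from (130,263) to (120,372), with the latch tip at (135,250).

```bash
python3 - <<'E'
from h import *
c=load("top0")
px=np.array([(183,173),(409,163),(427,482),(197,492)])/5.+[269.6,109.6]
P=onz(c,px,.065)[:,:2];print(P.round(4),P.mean(0))
for i in range(4):
    d=P[(i+1)%4]-P[i];print(np.linalg.norm(d).round(4),np.degrees(np.arctan2(d[1],d[0])).round(1))
print(onz(c,np.array([(130,263),(120,372)])/5.+[269.6,109.6],.123))
E
```

```text
[[ 0.6683 -0.0115]
 [ 0.6795 -0.148 ]
 [ 0.4856 -0.1622]
 [ 0.4753 -0.0264]] [ 0.57716233 -0.08703272]
0.1369 -85.3
0.1944 -175.8
0.1361 94.3
0.1936 4.4
[[0.59851406 0.01534375 0.123     ]
 [0.53568752 0.01855984 0.123     ]]
```

Call:
servo_tool:
  dp:
    - [0.038, 0.02, 0]
    - [0.077, 0.04, 0]
    - [0.115, 0.06, 0]
    - [0.154, 0.08, 0]
    - [0.193, 0.101, 0]
  delta_rot:
    - [0, 0, -10]
    - [0, 0, -20]
    - [0, 0, -30]
    - [0, 0, -40]
    - [0, 0, -50.4]
  jaw: [0.035, 0.035, 0.035, 0.035, 0.035]

```text
time_s: 4.53
tool_pos: [0.5644, 0.0474, 0.1995]
tcp_rot: [3.141, 0.002, -0.029]
contact_force: [0.3, -0.3, -1.2]
width: 0.0457
```

Call:
servo_tool:
  dp:
    - [0.005, 0.045, 0]
    - [0.01, 0.09, 0]
    - [0.015, 0.137, 0]
    - [0.015, 0.137, 0]
    - [0.015, 0.137, 0]
  delta_rot:
    - [0, 0, -2]
    - [0, 0, -4]
    - [0, 0, -6.5]
    - [0, 0, -6.5]
    - [0, 0, -6.5]
  jaw: [0.035, 0.035, 0.035, 0.035, 0.035]

```text
time_s: 5.15
tool_pos: [0.5746, -0.0884, 0.1998]
tcp_rot: [-3.141, 0.002, 0.078]
contact_force: [0.0, 0.5, -1.1]
width: 0.0456
```

```bash
python3 - <<'E'
from h import *
plan((.577,-.087,.08,4.5),(.577,-.087,.0155,4.5))
c=snap("top","t2");snap("wrist","w2")
E
```

```text
now [ 0.5746 -0.0884  0.1998] [-1.8e+02  1.0e-01  4.5e+00] F [ 0.   0.5 -1.1] w 0.0456 t 5.15
(0.577, -0.087, 0.08, 4.5) dp [ 0.0027 -0.0011  0.1198] rot [-0.   0.1 -0. ]
(0.577, -0.087, 0.0155, 4.5) dp [ 0.     -0.      0.0645] rot [0. 0. 0.]
```

View pics/w2.png

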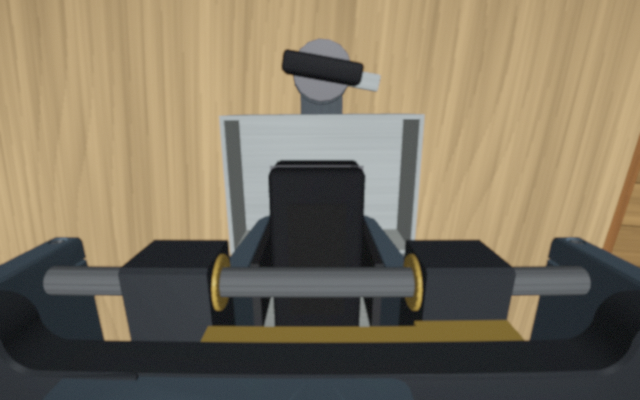

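The wrist view shows the case at (270–363, 160–325) square over the tin, whose mouth spans (220–423, 115–). The knob at (322,68) is clear. Next is lowering and release.

Call:
servo_tool:
  dp:
    - [0.002, -0.001, 0.05]
    - [0.002, -0.001, 0.1]
    - [0.002, -0.001, 0.14]
    - [0.002, -0.001, 0.17]
    - [0.002, -0.001, 0.175]
  delta_rot:
    - [0, 0, 0]
    - [0, 0, 0]
    - [0, 0, 0]
    - [0, 0, 0]
    - [0, 0, 0]
  jaw: [0.035, 0.035, 0.035, 0.035, 0.035]

```text
time_s: 5.88
tool_pos: [0.5759, -0.0863, 0.0241]
tcp_rot: [-3.141, 0.003, 0.08]
contact_force: [-0.3, 0.2, -0.9]
width: 0.046
```

Call:
servo_tool:
  dp:
    - [0, 0, 0.004]
    - [0, 0, 0.007]
    - [0, 0, 0.0085]
    - [0, 0, 0.0085]
    - [0, 0, 0.0085]
  delta_rot:
    - [0, 0, 0]
    - [0, 0, 0]
    - [0, 0, 0]
    - [0, 0, 0]
    - [0, 0, 0]
  jaw: [0.035, 0.035, 0.035, 0.035, 0.035]

```text
time_s: 6.5
tool_pos: [0.5774, -0.0875, 0.0177]
tcp_rot: [3.141, -0.0, 0.079]
contact_force: [-0.3, 0.1, -1.7]
width: 0.0454
```

Call:
servo_tool:
  dp:
    - [0, 0, 0.001]
    - [0, 0, 0.002]
    - [0, 0, 0.0025]
    - [0, 0, 0.0025]
    - [0, 0, 0.0025]
  delta_rot:
    - [0, 0, 0]
    - [0, 0, 0]
    - [0, 0, 0]
    - [0, 0, 0]
    - [0, 0, 0]
  jaw: [0.035, 0.035, 0.035, 0.035, 0.035]

```text
time_s: 7.12
tool_pos: [0.5772, -0.0874, 0.0152]
tcp_rot: [-3.142, 0.0, 0.079]
contact_force: [-1.8, 0.3, 5.8]
width: 0.0458
```

Call:
servo_tool:
  dp:
    - [0, 0, 0]
    - [0, 0, 0]
    - [0, 0, 0]
    - [0, 0, 0]
    - [0, 0, 0]
  delta_rot:
    - [0, 0, 0]
    - [0, 0, 0]
    - [0, 0, 0]
    - [0, 0, 0]
    - [0, 0, 0]
  jaw: [0.07, 0.07, 0.07, 0.07, 0.07]

```text
time_s: 7.75
tool_pos: [0.5773, -0.0874, 0.0149]
tcp_rot: [3.142, -0.0, 0.079]
contact_force: [-0.3, -0.3, 0.0]
width: 0.0701
```

Call:
servo_tool:
  dp:
    - [0, 0, -0.04]
    - [0, 0, -0.09]
    - [0, 0, -0.14]
    - [0, 0, -0.185]
    - [0, 0, -0.185]
  delta_rot:
    - [0, 0, 0]
    - [0, 0, 0]
    - [0, 0, 0]
    - [0, 0, 0]
    - [0, 0, 0]
  jaw: [0.07, 0.07, 0.07, 0.07, 0.07]

```text
time_s: 8.38
tool_pos: [0.5791, -0.0878, 0.2035]
tcp_rot: [3.14, -0.006, 0.079]
contact_force: [0.0, 1.3, -1.4]
width: 0.07
```

```bash
python3 - <<'E'
from h import *
plan()
c=snap("wrist","w3")
g=c["color"].max(2);m=(g<60).astype(np.uint8)
for k in cv2.findContours(m,0,2)[0]:
    if cv2.contourArea(k)<500: continue
    b=cv2.boundingRect(k)
    for z in (.040,.123):
        print(z,b,cv2.minAreaRect((onz(c,k.reshape(-1,2),z)[:,:2]*1000).astype(np.float32)))
E
```

```text
now [ 0.5791 -0.0878  0.2035] [179.9  -0.3   4.5] F [ 0.   1.3 -1.4] w 0.07 t 8.38
0.04 (0, 239, 640, 161) ((602.7402954101562, -275.738037109375), (891.3963623046875, 243.84071350097656), 4.064477443695068)
0.123 (0, 239, 640, 161) ((594.9859619140625, -210.8251953125), (670.6411743164062, 183.45335388183594), 4.06447696685791)
0.04 (216, 219, 40, 50) ((492.427490234375, -168.3716278076172), (45.60905075073242, 60.098350524902344), 3.9243032932281494)
0.123 (216, 219, 40, 50) ((511.9921875, -130.04824829101562), (34.31393051147461, 45.21491622924805), 3.924337387084961)
0.04 (378, 218, 41, 51) ((666.521728515625, -164.15866088867188), (38.87669372558594, 73.76287078857422), 38.466365814208984)
0.123 (378, 218, 41, 51) ((642.9717407226562, -126.87860107421875), (29.248884201049805, 55.495426177978516), 38.46635818481445)
0.04 (293, 135, 42, 83) ((575.92822265625, -85.12142944335938), (43.083335876464844, 88.8376235961914), 4.441455364227295)
0.123 (293, 135, 42, 83) ((574.8137817382812, -67.41500854492188), (32.413692474365234, 66.83689880371094), 4.441452503204346)
0.04 (277, 51, 78, 34) ((569.2051391601562, 23.910463333129883), (21.104093551635742, 75.60832977294922), 84.47747802734375)
0.123 (277, 51, 78, 34) ((569.7557373046875, 14.61504077911377), (15.877647399902344, 56.88383102416992), 84.47747802734375)
```

View pics/w3.png

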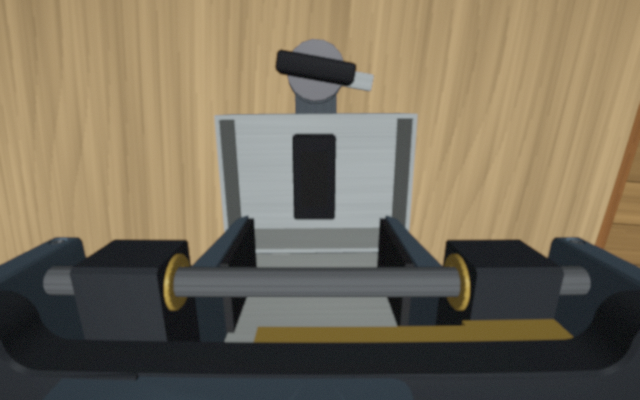

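The case lies flat in the tin at (314,177), measured at (0.576, -0.085) and squared with the tin. The knob bar is centred near (0.570, 0.016). To shut the lid, I'll raise the tool, close the fingers, pass over the lid, come down behind it and push in +y.

Call:
servo_tool:
  dp:
    - [0, 0, -0.05]
    - [0, 0.06, -0.05]
    - [0, 0.12, -0.05]
    - [0, 0.18, -0.05]
    - [0, 0.18, -0.05]
  delta_rot:
    - [0, 0, 0]
    - [0, 0, 0]
    - [0, 0, 0]
    - [0, 0, 0]
    - [0, 0, 0]
  jaw: [0, 0, 0, 0, 0]

```text
time_s: 9.05
tool_pos: [0.5908, -0.2699, 0.2479]
tcp_rot: [-3.141, 0.002, 0.076]
contact_force: [0.0, 0.5, -0.5]
width: 0.023
```

Call:
servo_tool:
  dp:
    - [0, 0, 0.05]
    - [0, 0, 0.095]
    - [0, 0, 0.095]
    - [0, -0.02, 0.095]
    - [0, -0.04, 0.095]
  delta_rot:
    - [0, 0, 0]
    - [0, 0, 0]
    - [0, 0, 0]
    - [0, 0, 0]
    - [0, 0, 0]
  jaw: [0, 0, 0, 0, 0]

```text
time_s: 9.68
tool_pos: [0.5889, -0.2256, 0.1567]
tcp_rot: [3.141, -0.002, 0.079]
contact_force: [0.6, 0.6, 0.7]
width: 0.0007
```

Call:
servo_tool:
  dp:
    - [0, -0.02, 0]
    - [0, -0.04, 0]
    - [0, -0.06, 0]
    - [0, -0.08, 0]
    - [0, -0.1, 0]
  delta_rot:
    - [0, 0, 0]
    - [0, 0, 0]
    - [0, 0, 0]
    - [0, 0, 0]
    - [0, 0, 0]
  jaw: [0, 0, 0, 0, 0]

```text
time_s: 10.3
tool_pos: [0.5802, -0.1259, 0.1549]
tcp_rot: [-3.141, 0.0, 0.079]
contact_force: [0.3, -0.4, 0.4]
width: 0.0005
```

Call:
servo_tool:
  dp:
    - [0, -0.02, 0]
    - [0, -0.04, 0]
    - [0, -0.06, 0]
    - [0, -0.065, 0]
    - [0, -0.065, 0]
  delta_rot:
    - [0, 0, 0]
    - [0, 0, 0]
    - [0, 0, 0]
    - [0, 0, 0]
    - [0, 0, 0]
  jaw: [0, 0, 0, 0, 0]

```text
time_s: 10.92
tool_pos: [0.5753, -0.0623, 0.1549]
tcp_rot: [3.142, -0.0, 0.079]
contact_force: [0.2, 0.6, 0.5]
width: 0.0004
```

```bash
python3 - <<'E'
from h import *
plan()
c=snap("scene","s4");w=snap("wrist","w4")
o=np.vstack([cv2.resize(c["color"][90:290,180:440],(520,400)),cv2.resize(w["color"],(520,325))[:200]])
cv2.imwrite("pics/m4.png",o[:,:,::-1])
E
```

```text
now [ 0.5753 -0.0623  0.1549] [180.   -0.    4.6] F [0.2 0.6 0.5] w 0.0004 t 10.93
```

View pics/m4.png

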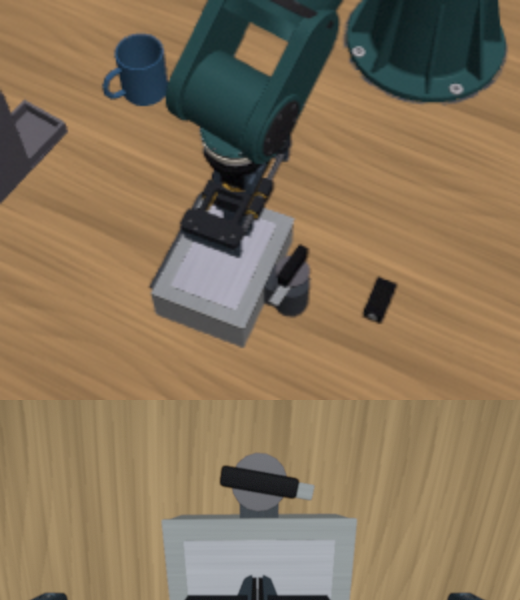

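The lid is shut, lying flat on the rim in both views. The knob bar is at about (260,482) in the lower panel. Next I measure the bar from this nearly vertical wrist view.

```bash
python3 - <<'E'
from h import *
c=load("w4");print(ray(c,[[320,200]])[0])
g=c["color"].max(2);m=(g<60).astype(np.uint8);m[190:]=0
for k in cv2.findContours(m,0,2)[0]:
    if cv2.contourArea(k)<300: continue
    print(cv2.boundingRect(k),cv2.minAreaRect((onz(c,k.reshape(-1,2),.123)[:,:2]*1000).astype(np.float32)))
s=load("s4");t=snap("top","t4")
plan((.5695,.017,.20,45),(.5695,.017,.20,85))
for c,n in((t,"top"),):
    g=c["color"].max(2);m=(g<70).astype(np.uint8)
    u=proj(c,[.569,.017,.123])[0];print(u)
E
```

```text
[0.56866692 0.01132788 0.32668081]
(271, 82, 96, 39) ((569.7672119140625, 15.667505264282227), (14.990900039672852, 57.514923095703125), 84.81101989746094)
now [ 0.5754 -0.063   0.155 ] [180.   -0.    4.5] F [ 0.8 -0.4  0.2] w 0.0004 t 11.07
(0.5695, 0.017, 0.2, 45) dp [ 0.0004 -0.0802 -0.045 ] rot [  0.   -0.  -40.5]
(0.5695, 0.017, 0.2, 85) dp [0. 0. 0.] rot [  0.   0. -40.]
[294.61310545 172.39526308]
```

Call:
servo_tool:
  dp:
    - [0, -0.016, -0.03]
    - [0, -0.032, -0.045]
    - [0, -0.048, -0.045]
    - [0, -0.064, -0.045]
    - [0, -0.0795, -0.045]
  delta_rot:
    - [0, 0, -8]
    - [0, 0, -16]
    - [0, 0, -24]
    - [0, 0, -32]
    - [0, 0, -40]
  jaw: [0.05, 0.05, 0.05, 0.05, 0.05]

```text
time_s: 11.7
tool_pos: [0.5691, 0.0167, 0.2]
tcp_rot: [3.141, -0.0, 0.781]
contact_force: [-0.2, -0.4, -0.1]
width: 0.0474
```

Call:
servo_tool:
  dp:
    - [0, 0, 0]
    - [0, 0, 0]
    - [0, 0, 0]
    - [0, 0, 0]
    - [0, 0, 0]
  delta_rot:
    - [0, 0, -10]
    - [0, 0, -20]
    - [0, 0, -30]
    - [0, 0, -40.3]
    - [0, 0, -40.3]
  jaw: [0.05, 0.05, 0.05, 0.05, 0.05]

```text
time_s: 12.32
tool_pos: [0.5691, 0.0163, 0.1999]
tcp_rot: [-3.142, 0.0, 1.479]
contact_force: [-0.4, 0.0, -0.9]
width: 0.0498
```

Call:
servo_tool:
  dp:
    - [0, 0, 0.03]
    - [0, 0, 0.06]
    - [0, 0, 0.08]
    - [0, 0, 0.09]
    - [0, 0, 0.095]
  delta_rot:
    - [0, 0, 0]
    - [0, 0, 0]
    - [0, 0, 0]
    - [0, 0, 0]
    - [0, 0, 0]
  jaw: [0.05, 0.05, 0.05, 0.05, 0.05]

```text
time_s: 12.95
tool_pos: [0.5693, 0.0167, 0.1048]
tcp_rot: [3.142, 0.0, 1.479]
contact_force: [-0.2, -0.2, -0.3]
width: 0.0497
```

```bash
python3 - <<'E'
from h import *
plan((.5697,.016,.105,84.8))
c=snap("wrist","w5")
cv2.imwrite("pics/w5c.png",c["color"][:300,:,::-1])
E
```

```text
now [0.5693 0.0167 0.1048] [180.    0.   84.8] F [-0.2 -0.2 -0.3] w 0.0497 t 12.95
(0.5697, 0.016, 0.105, 84.8) dp [-0.0007  0.0005 -0.0002] rot [ 0.  0. -0.]
```

View pics/w5c.png

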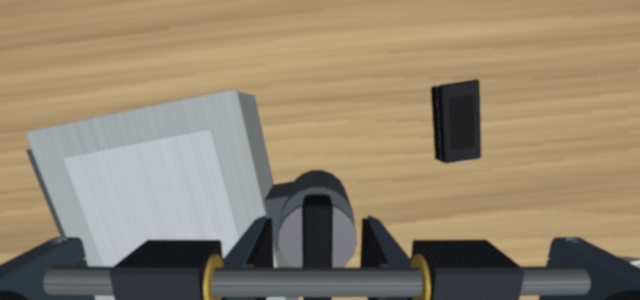

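The bar at (302–333, 195–265) sits centred and parallel between the fingers at (270) and (362). I close gently first and read the force.

Call:
servo_tool:
  dp:
    - [0, 0, 0]
    - [0, 0, 0]
    - [0, 0, 0]
    - [0, 0, 0]
    - [0, 0, 0]
  delta_rot:
    - [0, 0, 0]
    - [0, 0, 0]
    - [0, 0, 0]
    - [0, 0, 0]
    - [0, 0, 0]
  jaw: [0.008, 0.008, 0.008, 0.008, 0.008]
  grip_force: 15

```text
time_s: 13.62
tool_pos: [0.5692, 0.0168, 0.1052]
tcp_rot: [3.141, -0.0, 1.48]
contact_force: [-0.3, 2.3, 2.3]
width: 0.0157
```

Call:
servo_tool:
  dp:
    - [0, 0, 0]
    - [0, 0, 0.003]
    - [0, 0, 0.006]
    - [0, 0, 0.008]
    - [0, 0, 0.009]
  delta_rot:
    - [0, 0, 0]
    - [0, 0, 0]
    - [0, 0, 0]
    - [0, 0, 0]
    - [0, 0, 0]
  jaw: [0.008, 0.008, 0.008, 0.008, 0.008]
  grip_force: 40

```text
time_s: 14.25
tool_pos: [0.5694, 0.0168, 0.0969]
tcp_rot: [3.141, -0.0, 1.48]
contact_force: [-10.4, 3.6, 33.1]
width: 0.0155
```

Call:
servo_tool:
  dp:
    - [0, 0, 0]
    - [0, 0, 0]
    - [0, 0, 0]
    - [0, 0, 0]
    - [0, 0, 0]
  delta_rot:
    - [0, 0, 0]
    - [0, 0, 0]
    - [0, 0, 0]
    - [0, 0, 0]
    - [0, 0, 0]
  jaw: [0.008, 0.008, 0.008, 0.008, 0.008]

```text
time_s: 14.88
tool_pos: [0.5694, 0.0169, 0.097]
tcp_rot: [3.141, -0.0, 1.48]
contact_force: [-8.3, 3.3, 24.1]
width: 0.0155
```

The knob is fully down (0.105 → 0.097). Next I ease off slightly and turn clockwise.

Call:
servo_tool:
  dp:
    - [0, 0, -0.0005]
    - [0, 0, -0.0005]
    - [0, 0, -0.0005]
    - [0, 0, -0.0005]
    - [0, 0, -0.0005]
  delta_rot:
    - [0, 0, 7]
    - [0, 0, 14]
    - [0, 0, 21]
    - [0, 0, 28]
    - [0, 0, 35]
  jaw: [0.008, 0.008, 0.008, 0.008, 0.008]

```text
time_s: 15.5
tool_pos: [0.5696, 0.0174, 0.0971]
tcp_rot: [3.142, -0.001, 0.865]
contact_force: [-2.0, 10.1, 14.1]
width: 0.0157
```

```bash
python3 - <<'E'
from h import *
plan();print(np.round(observe()["wrist_torque"],2))
E
```

```text
now [0.5696 0.0174 0.0971] [ 1.80e+02 -1.00e-01  4.96e+01] F [-2.  10.1 14.1] w 0.0157 t 15.5
[2.06 0.63 0.63]
```

Call:
servo_tool:
  dp:
    - [0, 0, 0]
    - [0, 0, 0]
    - [0, 0, 0]
    - [0, 0, 0]
    - [0, 0, 0]
  delta_rot:
    - [0, 0, 7]
    - [0, 0, 14]
    - [0, 0, 21]
    - [0, 0, 28]
    - [0, 0, 34]
  jaw: [0.008, 0.008, 0.008, 0.008, 0.008]

```text
time_s: 16.12
tool_pos: [0.5701, 0.0177, 0.0971]
tcp_rot: [-3.141, -0.002, 0.272]
contact_force: [0.6, 14.2, 11.4]
width: 0.0157
```

```bash
python3 - <<'E'
from h import *
plan();print(np.round(observe()["wrist_torque"],2))
E
```

```text
now [0.5701 0.0177 0.0971] [-1.80e+02 -1.00e-01  1.56e+01] F [ 0.6 14.2 11.4] w 0.0157 t 16.12
[ 2.71 -0.14  0.06]
```

Call:
servo_tool:
  dp:
    - [0, 0, 0]
    - [0, 0, 0]
    - [0, 0, 0]
  delta_rot:
    - [0, 0, 2]
    - [0, 0, 4]
    - [0, 0, 4]
  jaw: [0.008, 0.008, 0.008]

```text
time_s: 16.5
tool_pos: [0.5702, 0.0178, 0.0971]
tcp_rot: [-3.141, -0.003, 0.205]
contact_force: [1.4, 14.1, 11.4]
width: 0.0157
```

```bash
python3 - <<'E'
from h import *
plan();print(np.round(observe()["wrist_torque"],2))
E
```

```text
now [0.5702 0.0178 0.0971] [-1.799e+02 -1.000e-01  1.170e+01] F [ 1.4 14.1 11.4] w 0.0157 t 16.5
[ 2.78 -0.09  0.01]
```

Call:
servo_tool:
  dp:
    - [0, 0, 0]
    - [0, 0, 0]
    - [0, 0, 0]
  delta_rot:
    - [0, 0, 1.5]
    - [0, 0, 3]
    - [0, 0, 3]
  jaw: [0.008, 0.008, 0.008]

```text
time_s: 16.88
tool_pos: [0.5703, 0.0178, 0.0972]
tcp_rot: [-3.14, -0.003, 0.153]
contact_force: [1.2, 14.4, 10.0]
width: 0.0156
```

```bash
python3 - <<'E'
from h import *
plan();print(np.round(observe()["wrist_torque"],2))
E
```

```text
now [0.5703 0.0178 0.0972] [-179.9   -0.2    8.8] F [ 1.2 14.4 10. ] w 0.0156 t 16.88
[ 2.69 -0.22 -0.03]
```

Call:
servo_tool:
  dp:
    - [0, 0, 0]
    - [0, 0, 0]
    - [0, 0, 0]
    - [0, 0, 0]
  delta_rot:
    - [0, 0, 1.5]
    - [0, 0, 3]
    - [0, 0, 4]
    - [0, 0, 4]
  jaw: [0.008, 0.008, 0.008, 0.008]

```text
time_s: 17.38
tool_pos: [0.5703, 0.0178, 0.0972]
tcp_rot: [-3.14, -0.003, 0.083]
contact_force: [2.2, 14.7, 7.7]
width: 0.0157
```

```bash
python3 - <<'E'
from h import *
plan();print(np.round(observe()["wrist_torque"],2))
s=snap("scene","s6")
cv2.imwrite("pics/m6.png",cv2.resize(s["color"][180:280,240:390],None,fx=5,fy=5,interpolation=cv2.INTER_CUBIC)[:,:,::-1])
E
```

```text
now [0.5703 0.0178 0.0972] [-179.9   -0.2    4.8] F [ 2.2 14.7  7.7] w 0.0157 t 17.38
[ 2.79 -0.35  0.18]
```

View pics/m6.png

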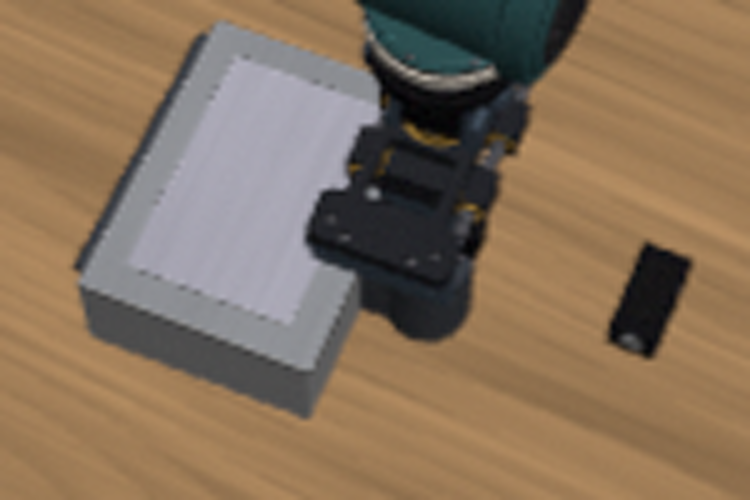

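Call:
servo_tool:
  dp:
    - [0, 0, 0]
    - [0, 0, 0]
    - [0, 0, 0]
    - [0, 0, 0]
  delta_rot:
    - [0, 0, 1.5]
    - [0, 0, 3]
    - [0, 0, 4]
    - [0, 0, 4]
  jaw: [0.008, 0.008, 0.008, 0.008]

```text
time_s: 17.92
tool_pos: [0.5703, 0.0177, 0.0971]
tcp_rot: [-3.141, -0.003, 0.016]
contact_force: [1.5, 13.6, 9.7]
width: 0.016
```

```bash
python3 - <<'E'
from h import *
plan();print(np.round(observe()["wrist_torque"],2))
E
```

```text
now [0.5703 0.0177 0.0971] [-1.8e+02 -1.0e-01  9.0e-01] F [ 1.5 13.6  9.7] w 0.016 t 17.93
[ 2.6  -0.22  1.52]
```

The torque jumped to 1.5 N m, so this is the end stop. I relax the turn a little, let the knob rise with the tool, release, and go up.

Call:
servo_tool:
  dp:
    - [0, 0, 0]
    - [0, 0, -0.003]
    - [0, 0, -0.006]
    - [0, 0, -0.0085]
    - [0, 0, -0.0085]
  delta_rot:
    - [0, 0, -1.5]
    - [0, 0, -1.5]
    - [0, 0, -1.5]
    - [0, 0, -1.5]
    - [0, 0, -1.5]
  jaw: [0.008, 0.008, 0.008, 0.008, 0.008]

```text
time_s: 18.55
tool_pos: [0.5702, 0.0176, 0.1052]
tcp_rot: [-3.141, -0.003, 0.042]
contact_force: [3.8, 12.3, 3.1]
width: 0.0159
```

Call:
servo_tool:
  dp:
    - [0, 0, 0]
    - [0, 0, 0]
    - [0, 0, 0]
    - [0, 0, 0]
    - [0, 0, 0]
  delta_rot:
    - [0, 0, 0]
    - [0, 0, 0]
    - [0, 0, 0]
    - [0, 0, 0]
    - [0, 0, 0]
  jaw: [0.05, 0.05, 0.05, 0.05, 0.05]

```text
time_s: 19.18
tool_pos: [0.569, 0.0166, 0.1049]
tcp_rot: [3.142, 0.0, 0.04]
contact_force: [-0.4, 0.1, -1.1]
width: 0.0499
```

Call:
servo_tool:
  dp:
    - [0, 0, -0.02]
    - [0, 0, -0.05]
    - [0, 0.03, -0.1]
    - [0, 0.06, -0.1]
    - [0, 0.06, -0.1]
  delta_rot:
    - [0, 0, 0]
    - [0, 0, 0]
    - [0, 0, 0]
    - [0, 0, 0]
    - [0, 0, 0]
  jaw: [0.05, 0.05, 0.05, 0.05, 0.05]

```text
time_s: 19.8
tool_pos: [0.5719, -0.0445, 0.2068]
tcp_rot: [3.141, -0.002, 0.039]
contact_force: [0.0, 0.0, 0.7]
width: 0.0499
```

```bash
python3 - <<'E'
from h import *
plan()
w=snap("wrist","w7");s=snap("scene","s7")
g=w["color"].max(2);m=(g<60).astype(np.uint8);m[200:]=0
for k in cv2.findContours(m,0,2)[0]:
    if cv2.contourArea(k)<300: continue
    print(cv2.boundingRect(k),[(z,cv2.minAreaRect((onz(w,k.reshape(-1,2),z)[:,:2]*1000).astype(np.float32))) for z in (.123,.115)])
o=np.vstack([cv2.resize(w["color"],(560,350))[:220],cv2.resize(s["color"][170:270,230:390],(560,350),interpolation=cv2.INTER_CUBIC)])
cv2.imwrite("pics/m7.png",o[:,:,::-1])
E
```

```text
now [ 0.5719 -0.0445  0.2068] [ 1.8e+02 -1.0e-01  2.2e+00] F [0.  0.  0.7] w 0.0499 t 19.8
(307, 88, 23, 76) [(0.123, ((570.13916015625, 15.924022674560547), (15.909796714782715, 57.247825622558594), 4.112778663635254)), (0.115, ((570.2108154296875, 15.493406295776367), (16.407926559448242, 59.040279388427734), 4.112841606140137))]
(236, 0, 60, 21) [(0.123, ((529.4180908203125, 96.45940399169922), (42.14516830444336, 13.126762390136719), 1.8435876369476318)), (0.115, ((528.2149047851562, 98.55036926269531), (43.464752197265625, 13.537763595581055), 1.8435951471328735))]
```

View pics/m7.png

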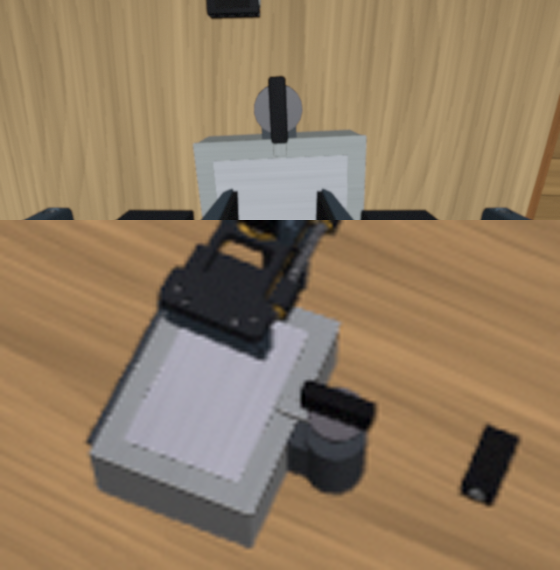

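The bar now points across the lid at yaw -86°, so it turned about 80.7° (1.4 rad). It measures 57.2 mm at the raised height, against 57.5 mm before pressing, so the knob is up. The lid is flat and the arm is clear, so I hand the job in.

```bash
python3 - <<'E'
from h import *
finish_job()
E
```

```text
the job is handed in; nothing more can be done
```

The job is handed in at about 20 s on the robot's clock. The case is flat in the tin, the lid is shut and the latch is turned over it. `finish_job()` reports no verdict, so this rests on my own checks.

- **Case:** I chose the middle-sized of three black boxes, measured at about 94 x 45 mm, and gripped it at 45.9 mm. After release the wrist view showed it lying squarely in the tin, within about 2 mm of the centre. That was the last look before the lid hid it.
- **Lid:** Pushed from behind, it fell shut. The later pictures show it lying flat on the rim, but I did not measure its angle in numbers.
- **Knob:** I pressed it down 8 mm at its unlocked place, then turned it until the torque jumped to 1.5 N m at the end stop. I let it rise with the tool to its starting height before releasing.
- **Last check:** The bar turned about 80.7° (1.4 rad) and the latch bar lies over the lid. Its apparent size matches the raised knob (57.2 mm, against 57.5 mm before pressing). The arm was clear, with contact force near zero.
- **Disagreement:** Before pressing, the bar looked about 10° clockwise of the tin's axis, though the full 80° of travel remained. I took this as measuring error in the tin's angle or the bar's.
- **Bystanders:** I planned the moves to pass clear of the tower, bowl and mug and felt no contact, but I did not re-measure where they stand at the end.

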